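# Line up microscope objectives by length

## Robot

A 7-joint arm with a two-finger parallel gripper is mounted at the origin on the work surface. World frame = base frame: x ahead of the robot, y to its left, z up, the work surface at z = 0. Lengths are in m, angles in degrees, forces in N, time in s.
With the tool pointing down it reaches from about 0.4 to 0.75 m from the base axis. Payload 19.5 kg.
Tool frame: the origin (TCP) lies at the very end of the fingers, on their centre line; the grasp point (between the pads) lies 19 mm behind it (ctrl.grip_depth is the distance from the TCP to the grasp point, in m); z points along the fingers, y is the direction in which the jaws open and shut (so a half turn about z gives the same grasp; the last joint's range is limited). The gripper opens to 85 mm and grips with 20 to 120 N. Pads are 22 mm wide; open, the fingers measure 114 mm over their backs; the gripper's body (76 mm by 85 mm) begins 54 mm behind the grasp point. The pads swing forward as they close: fully open they stand 13 mm farther back than shut.
Start: joints at [70.205, 40.479, -1.581, 85.061, 1.261, 54.483, -4.326], TCP at [0.172, -0.549, 0.202] pointing down, gripper open.
Joint ranges: [-155.06, 155.06], [-18.47, 123.98], [-90, 86.84], [0, 140.48], [-83.41, 263.41], [0, 116], [-161.91, 161.91]. Speed limits (degrees/s): [108.29, 108.29, 147.25, 147.25, 172.46, 172.46, 172.46].

## Interface

Orientations are given as a 3x3 rotation matrix whose columns are the frame's x, y, z axes.
In Python, from plant import ctrl gives the robot as it stands. Calls block until the motion is done:
- ctrl.move_pose(position, orientation): joint-space move of the TCP to a pose.
- ctrl.move_l(position, attitude=None, max_speed=0.15): straight line of the TCP; attitude=None keeps the orientation; max_speed is the mean speed in m/s.
- ctrl.goto_joints(angles): joint-space move.
- ctrl.command_gripper(opening, grasp_force=None): opening from 0.0 (shut) to 1.0 (fully open); grasp_force is the grip in N (None keeps the last); returns when the fingers have stopped.
- ctrl.wait(seconds).
- ctrl.ik(position, orientation): joint angles nearest the present ones, or None.
- ctrl.snapshot(name): name is "side" or "top"; returns a dict with "frame" (420x560x3 uint8, red, green, blue), "z_map" (420x560 float32, m along the optical axis (not along the pixel's ray), 0 where there is no reading), "mtx" (3x3 intrinsics, pixels), "k1" (the pictures are not rectified: a ray, as slopes to the right and down, at radius r is drawn at 1 + k1 r^2 times it, then the intrinsics apply), "rvec" (rotation vector, rad) and "tvec" (3), from world to camera coordinates, as OpenCV has them. Camera axes: x right, y down, z forward; pixel columns grow to the right and rows downward; lengths in m; the calibration is good to about 2 mm. A picture is of the moment at which its call begins.
A pose or a line that the arm cannot do raises ctrl.PlanningError and nothing moves.
- ctrl.job_done(): hands the job in, once; it reports no verdict.
Readings, each from a call of its own:
- ctrl.current_clock(): time.
- ctrl.current_q(): joint angles.
- ctrl.current_qvel(): joint speeds.
- ctrl.current_effort(): joint torques, N m.
- ctrl.current_tcp_pos(): TCP position.
- ctrl.current_ee_rot(): TCP orientation.
- ctrl.current_contact_force(): force on the tool from outside, world axes, zero at the start.
- ctrl.current_torque(): the same for the moment, N m.
- ctrl.current_width(): opening from 0.0 (shut) to 1.0 (fully open).
Only numpy, scipy, OpenCV 4.12 (cv2) and the standard library are available. Lean on these libraries where they do the work, as an engineer would, in place of code of your own. Each camera call takes 0.05 s, during which the arm holds its last target.

## Task

Stand the four microscope objectives upright on the four round rests of the blue rail in order of length, one to a rest and fully on it: the shortest on the rest next to the yellow end block, each next one longer, the longest at the far end. They are delicate, so never tip them over or drop them, and leave the small amber oil bottle standing where it is.

Things in the scene. Friction and masses are not known exactly. Their poses are not given: they have to be found in the camera images.
- lens_red_center (a point): Microscope objective standing on its flat wide end: a steel barrel 40 mm long (the shortest of the four) with a red band round its nose and a small dark lens on top. Barrel diameter 34 mm over the lower 29 mm, nose tapering to 17 mm over the top 11 mm; mass about 104 g. The point is on its axis, half-way up, 20 mm above its underside; z is up along the axis. It starts upright on the table.
- lens_green_center (a point): Microscope objective standing on its flat wide end: a steel barrel 52 mm long (the second shortest of the four) with a green band round its nose and a small dark lens on top. Barrel diameter 34 mm over the lower 41 mm, nose tapering to 17 mm over the top 11 mm; mass about 135 g. The point is on its axis, half-way up, 26 mm above its underside; z is up along the axis. It starts upright on the table.
- lens_blue_center (a point): Microscope objective standing on its flat wide end: a steel barrel 64 mm long (the second longest of the four) with a blue band round its nose and a small dark lens on top. Barrel diameter 34 mm over the lower 53 mm, nose tapering to 17 mm over the top 11 mm; mass about 166 g. The point is on its axis, half-way up, 32 mm above its underside; z is up along the axis. It starts upright on the table.
- lens_black_center (a point): Microscope objective standing on its flat wide end: a steel barrel 76 mm long (the longest of the four) with a black band round its nose and a small dark lens on top. Barrel diameter 34 mm over the lower 65 mm, nose tapering to 17 mm over the top 11 mm; mass about 198 g. The point is on its axis, half-way up, 38 mm above its underside; z is up along the axis. It starts upright on the table.
- rest_a_top (a point): Round rest at the left end of the row (+y end), one of four alike: a fixed flat white disc, 56 mm across, with a dark rubber centre, on the flat blue rail. The point is the centre of its flat top, 12 mm above the table; x points across the rail away from the robot, y along the rail to the left, z up. Rests are 80 mm apart; the rail may be turned by up to 0.15 rad.
- rest_b_top (a point): Round rest second from the left (+y) end, one of four alike: a fixed flat white disc, 56 mm across, with a dark rubber centre, on the flat blue rail. The point is the centre of its flat top, 12 mm above the table; x points across the rail away from the robot, y along the rail to the left, z up. Rests are 80 mm apart; the rail may be turned by up to 0.15 rad.
- rest_c_top (a point): Round rest third from the left (+y) end, one of four alike: a fixed flat white disc, 56 mm across, with a dark rubber centre, on the flat blue rail. The point is the centre of its flat top, 12 mm above the table; x points across the rail away from the robot, y along the rail to the left, z up. Rests are 80 mm apart; the rail may be turned by up to 0.15 rad.
- rest_d_top (a point): Round rest at the right end of the row (-y end), one of four alike: a fixed flat white disc, 56 mm across, with a dark rubber centre, on the flat blue rail. The point is the centre of its flat top, 12 mm above the table; x points across the rail away from the robot, y along the rail to the left, z up. Rests are 80 mm apart; the rail may be turned by up to 0.15 rad.
- end_yellow: Yellow block fixed on one end of the blue rail, 60 mm across the rail, 30 mm along it and 14 mm tall, its top 20 mm above the table; origin at the centre of its underside, 70 mm along the rail from the centre of the nearest end rest. It marks the end where the shortest objective goes; it may be at either end of the rail (a grey block of the same size is at the other).
- oil_center (a point): Small amber oil bottle with black cap and paper label, 32 mm across, 66 mm tall, loose, standing on the table among the objectives; the point is on its axis 33 mm above its underside. To be left where it stands.
Not all that is in view belongs to the job. What is shaped like the part that bears lens_blue_center but red is not meant.

How it is judged (in metres and radians):
At the end, for the whole second after the job is handed in: Each objective stands upright (within 0.1 rad) on its own rest, its axis within 12 mm of the rest's centre and its underside on the rest (height within 4 mm), shortest next to the yellow block and growing longer along the rail; all released and at rest (((horizontal distance between end_yellow and rest_a_top below 0.1 m and horizontal distance between lens_red_center and rest_a_top below 0.012 m and horizontal distance between lens_green_center and rest_b_top below 0.012 m and horizontal distance between lens_blue_center and rest_c_top below 0.012 m and horizontal distance between lens_black_center and rest_d_top below 0.012 m) or (horizontal distance between end_yellow and rest_d_top below 0.1 m and horizontal distance between lens_red_center and rest_d_top below 0.012 m and horizontal distance between lens_green_center and rest_c_top below 0.012 m and horizontal distance between lens_blue_center and rest_b_top below 0.012 m and horizontal distance between lens_black_center and rest_a_top below 0.012 m)) and angle between each of lens_red_center, lens_green_center, lens_blue_center, lens_black_center's own z axis and vertical below 0.1 rad and height (world z) of lens_red_center between 0.028 and 0.036 m and linear speed of each of lens_red, lens_green, lens_blue, lens_black below 0.02 m/s and angular speed of each of lens_red, lens_green, lens_blue, lens_black below 0.2 rad/s and height (world z) of lens_green_center between 0.034 and 0.042 m and height (world z) of lens_blue_center between 0.04 and 0.048 m and height (world z) of lens_black_center between 0.046 and 0.054 m); the robot touches nothing.
It fails at once if an objective tipped by more than 0.6 rad (angle between any of lens_red_center, lens_green_center, lens_blue_center, lens_black_center's own z axis and vertical above 0.6 rad).
It fails at once if an objective dropped (moving faster than 0.8 m/s with no finger on it, a fall of more than about 30 mm) ((linear speed of lens_red above 0.8 m/s and contact force between lens_red and the fingers below 0.05 N) or (linear speed of lens_green above 0.8 m/s and contact force between lens_green and the fingers below 0.05 N) or (linear speed of lens_blue above 0.8 m/s and contact force between lens_blue and the fingers below 0.05 N) or (linear speed of lens_black above 0.8 m/s and contact force between lens_black and the fingers below 0.05 N)).
It fails at once if the oil bottle moved by more than 25 mm or tipped (distance of oil_center from where it was at the start of the episode above 0.025 m or angle between oil_center's own z axis and vertical above 0.4 rad).
It also fails if it takes over 112 s, if anything falls off the work surface, if the arm or the gripper's body presses on something with over 40 N, if the wrist force passes 120 N, or if a joint passes its speed limit or range.

## Working session

There is one attempt and no reset: what is moved stays moved. The work goes in short steps, each a Python script; the robot and the scene stay as the last script left them, time stands still between calls to the robot, and variables do not carry over. Pictures are saved under pics/ and viewed, and the job is handed in when it is done.

```bash
mkdir -p pics; ls; python3 - <<'E'
from plant import ctrl
import cv2,numpy as np
for n in ("top","side"):
    s=ctrl.snapshot(n)
    cv2.imwrite(f"pics/{n}0.png",s["frame"][:,:,::-1])
    np.savez(f"{n}0.npz",**s)
    R=cv2.Rodrigues(np.array(s["rvec"],float))[0];print(n,-R.T@np.array(s["tvec"]).ravel(),s["k1"],s["mtx"])
print(ctrl.current_clock(),ctrl.grip_depth,ctrl.current_ee_rot())
E
```

```text
pics
top [0.51414071 0.00763618 1.08728249] -0.11370666823287638 [[481.6010866    0.         291.04488297]
 [  0.         481.6010866  215.36111445]
 [  0.           0.           1.        ]]
side [0.00901858 0.5500414  0.93019238] -0.15206887446751033 [[529.61381445   0.         279.56440732]
 [  0.         529.61381445 203.93385967]
 [  0.           0.           1.        ]]
0.1 0.0187 [[ 9.54224873e-01  2.99089922e-01 -3.33478222e-04]
 [ 2.99090106e-01 -9.54224372e-01  9.77625476e-04]
 [-2.58151203e-05 -1.03261458e-03 -9.99999467e-01]]
```

View pics/top0.png

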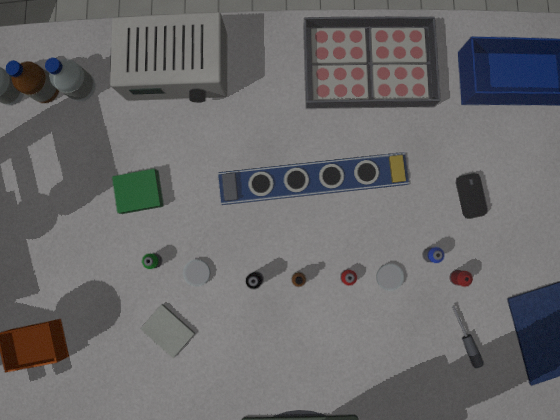

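View pics/side0.png

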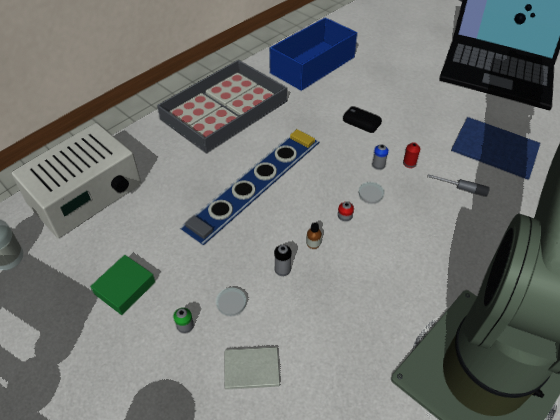

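```bash
cat > h.py <<'E'
import numpy as np,cv2
def cam(s):
    R=cv2.Rodrigues(np.array(s["rvec"],float))[0];t=np.array(s["tvec"],float).ravel();K=np.array(s["mtx"],float);d=np.array([float(s["k1"]),0,0,0,0]);return R,t,K,d
def cloud(s):
    R,t,K,d=cam(s);h,w=s["z_map"].shape
    u,v=np.meshgrid(np.arange(w),np.arange(h))
    p=cv2.undistortPoints(np.stack([u,v],-1).reshape(-1,1,2).astype(np.float64),K,d).reshape(h,w,2)
    P=np.dstack([p,np.ones((h,w))])*s["z_map"][...,None].astype(float)
    W=(P-t)@R; W[s["z_map"]==0]=np.nan
    return W
def atz(s,uv,z):
    R,t,K,d=cam(s)
    p=cv2.undistortPoints(np.array(uv,float).reshape(-1,1,2),K,d).reshape(-1,2)
    r=np.c_[p,np.ones(len(p))]@R; c=-R.T@t
    return c+r*((z-c[2])/r[:,2])[:,None]
def proj(s,P):
    R,t,K,d=cam(s);return cv2.projectPoints(np.array(P,float).reshape(-1,1,3),np.array(s["rvec"],float),t,K,d)[0].reshape(-1,2)
def ortho(s,xr,yr,z,res=0.0005):
    xs=np.arange(xr[1],xr[0],-res);ys=np.arange(yr[1],yr[0],-res)
    X,Y=np.meshgrid(xs,ys,indexing='ij')
    uv=proj(s,np.stack([X,Y,np.full_like(X,z)],-1)).reshape(*X.shape,2).astype(np.float32)
    return cv2.remap(s["frame"],uv,None,cv2.INTER_CUBIC)
E
cat > a.py <<'E'
from h import *
T=dict(np.load("top0.npz"));S=dict(np.load("side0.npz"))
CT=cloud(T);CS=cloud(S)
objs=dict(red=((348,277),.040),green=((150,261),.052),blue=((435,255),.064),black=((254,281),.076),decoy=((461,278),.064),oil=((299,279),.066))
from scipy.optimize import least_squares
for n,(uv,h) in objs.items():
    c=atz(T,[uv],h*.6)[0][:2]
    out=[]
    for C in (CT,CS):
        P=C.reshape(-1,3);m=(np.hypot(P[:,0]-c[0],P[:,1]-c[1])<.035)&(P[:,2]>.004);Q=P[m]
        top=Q[Q[:,2]>np.nanmax(Q[:,2])-.006]
        out+= [len(Q),Q[:,2].max().round(4),top[:,:2].mean(0).round(4)]
        cx=top[:,:2].mean(0)
        b=Q[(Q[:,2]>.008)&(Q[:,2]<h-.014)&(np.hypot(*(Q[:,:2]-cx).T)<.025)]
        if len(b)>8:
            r=least_squares(lambda p:np.hypot(b[:,0]-p[0],b[:,1]-p[1])-(.017 if n!='oil' else .016),cx,loss='soft_l1',f_scale=.001)
            out+=['fit',len(b),r.x.round(4)]
    print(n,c.round(4),*out)
# ground check
for C in (CT,CS):
    P=C.reshape(-1,3);m=(P[:,0]>.35)&(P[:,0]<.6)&(abs(P[:,1])<.3);print(np.nanpercentile(P[m,2],[10,50,90]))
g=ortho(T,(.48,.68),(-.25,.2),.012)
cv2.imwrite("pics/rail.png",g[:,:,::-1])
cv2.imwrite("pics/crop.png",cv2.resize(T["frame"][235:300,130:480,::-1],None,fx=2.28,fy=4,interpolation=cv2.INTER_CUBIC)[:, :800])
gr=cv2.cvtColor(g,cv2.COLOR_RGB2GRAY)
c=cv2.HoughCircles(cv2.GaussianBlur(gr,(0,0),2),cv2.HOUGH_GRADIENT,1,100,param1=100,param2=20,minRadius=48,maxRadius=62)
for x,y,r in c[0]: print('H',(.68-y*.0005).round(4),(.2-x*.0005).round(4),r*.0005)
print(g.shape)
E
python3 a.py
```

```text
red [ 0.4436 -0.1135] 227 0.045 [ 0.443  -0.1137] fit 9 [ 0.4426 -0.1139] 259 0.0441 [ 0.4415 -0.1141] fit 72 [ 0.4432 -0.1168]
green [0.4872 0.3228] 285 0.0562 [0.4892 0.3209] fit 54 [0.4888 0.3211] 403 0.0571 [0.4865 0.3211] fit 129 [0.4877 0.3207]
blue [ 0.4876 -0.3049] 293 0.0684 [ 0.4895 -0.3024] fit 67 [ 0.4886 -0.3033] 305 0.0673 [ 0.4867 -0.3005] fit 159 [ 0.488  -0.3034]
black [0.4408 0.0918] 263 0.0789 [0.4427 0.0909] fit 30 [0.4425 0.091 ] 467 0.0794 [0.441  0.0918] fit 240 [0.4434 0.0904]
decoy [ 0.4355 -0.3617] 320 0.0688 [ 0.4354 -0.3632] fit 98 [ 0.4353 -0.3644] 303 0.0696 [ 0.4329 -0.3624] fit 170 [ 0.4347 -0.3656]
oil [ 0.4427 -0.0054] 203 0.0691 [ 0.4423 -0.0048] fit 137 [ 0.4407 -0.0052] 327 0.0699 [ 0.4411 -0.0046] fit 238 [ 0.4424 -0.0061]
[-0.00217065  0.00053985  0.00413489]
[-0.0019295   0.00054256  0.00718985]
H 0.6568 0.0767 0.027950002
H 0.6642 -0.0028 0.028150002
H 0.6723 -0.0823 0.02875
H 0.6788 -0.1592 0.030700002
(401, 900, 3)
```

```bash
python3 - <<'E'
from h import *
S=dict(np.load("side0.npz"));T=dict(np.load("top0.npz"))
f=T["frame"][...,::-1]
t=[cv2.resize(f[v-25:v+25,u-25:u+25],(266,266),interpolation=cv2.INTER_CUBIC) for u,v in [(348,277),(150,261),(435,255),(254,281),(461,278),(299,279)]]
cv2.imwrite("pics/tiles.png",np.vstack([np.hstack(t[:3]),np.hstack(t[3:])]))
E
```

```text
(no output)
```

View pics/tiles.png

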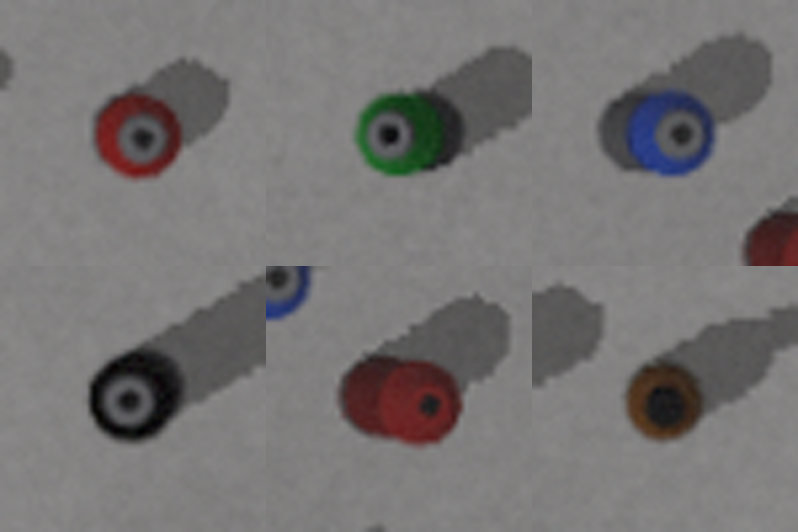

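```bash
python3 - <<'E'
from h import *
T=dict(np.load("top0.npz"));S=dict(np.load("side0.npz"))
for nm,s in (("t",T),("s",S)):
    g=ortho(s,(.58,.76),(-.28,.2),.012)
    cv2.imwrite(f"pics/rail_{nm}.png",cv2.resize(g[:,:,::-1],None,fx=.8,fy=.8))
    gr=cv2.cvtColor(g,cv2.COLOR_RGB2GRAY)
    c=cv2.HoughCircles(cv2.GaussianBlur(gr,(0,0),2),cv2.HOUGH_GRADIENT,1,100,param1=80,param2=15,minRadius=52,maxRadius=60)
    q=np.array([[.76-y*.0005,.2-x*.0005,r*.0005] for x,y,r in c[0]]);q=q[np.argsort(-q[:,1])];print(q.round(4),np.diff(q,axis=0).round(4))
from plant import ctrl
for yaw in (0,-10,20,90):
  for sg in (1,-1):
    a=np.radians(yaw);y=sg*np.array([np.cos(a),np.sin(a),0]);z=np.array([0,0,-1.]);R=np.c_[np.cross(y,z),y,z]
    print(yaw,sg,[None if (q:=ctrl.ik(np.array(p),R)) is None else np.round(q).astype(int).tolist() for p in [(.443,-.1137,.15),(.488,.321,.15),(.441,.091,.15),(.488,-.3035,.15),(.69,-.16,.15),(.657,.0767,.2)]])
E
```

```text
[[ 0.6567  0.0762  0.0276]
 [ 0.6642 -0.0028  0.0282]
 [ 0.6707 -0.0823  0.0276]
 [ 0.6782 -0.1618  0.028 ]] [[ 0.0075 -0.079   0.0005]
 [ 0.0065 -0.0795 -0.0006]
 [ 0.0075 -0.0795  0.0004]]
[[ 0.6567  0.0758  0.0275]
 [ 0.6638 -0.0028  0.0292]
 [ 0.6702 -0.0843  0.0275]
 [ 0.6732 -0.1592  0.0264]] [[ 0.007  -0.0785  0.0016]
 [ 0.0065 -0.0815 -0.0016]
 [ 0.003  -0.075  -0.0012]]
0 1 [[20, 36, -16, 112, 17, 34, -7], [-34, 45, -6, 87, 5, 48, -41], [-10, 35, -9, 114, 10, 32, -27], [37, 45, -17, 89, 15, 49, 15], [16, 58, -16, 54, 14, 70, 2], [-3, 50, -17, 64, 13, 68, -19]]
0 -1 [[-9, 40, 34, 113, -37, 38, -130], [-6, 62, -77, 86, 61, 81, 93], [-38, 42, 41, 115, -43, 40, -149], [13, 48, 33, 90, -32, 52, -123], [-1, 61, 38, 55, -34, 73, -149], [-26, 56, 48, 65, -40, 74, -162]]
-10 1 [[18, 36, -13, 112, 14, 33, -14], [-36, 45, -2, 87, 2, 48, -48], [-12, 35, -7, 114, 7, 31, -34], [36, 44, -14, 89, 13, 48, 7], [15, 57, -13, 54, 12, 70, -7], [-4, 49, -13, 64, 11, 68, -27]]
-10 -1 [[-10, 41, 37, 113, -39, 39, -138], [-6, 62, -77, 86, 61, 81, 83], [-40, 43, 45, 115, -46, 42, -156], [11, 49, 37, 
[... 180 characters left out ...]
, -13], [40, 45, -22, 89, 20, 50, 31], [17, 58, -21, 54, 19, 71, 19], [-1, 50, -23, 64, 18, 69, -2]]
20 -1 [[-6, 39, 28, 113, -31, 35, -117], [-58, 54, 50, 88, -46, 60, -156], [-35, 40, 35, 115, -38, 37, -135], [15, 47, 27, 90, -26, 50, -108], [1, 60, 32, 55, -29, 71, -132], [-22, 53, 34, 65, -28, 70, -150]]
90 1 [[33, 40, -40, 112, 38, 42, 60], [-17, 49, -40, 86, 35, 58, 23], [6, 39, -39, 113, 37, 41, 34], [50, 49, -44, 88, 38, 58, 85], [24, 61, -42, 54, 37, 76, 80], [6, 53, -42, 63, 34, 75, 58]]
90 -1 [[6, 36, 8, 113, -9, 32, -70], [-50, 48, 28, 88, -27, 51, -103], [-25, 36, 16, 114, -18, 32, -87], [25, 44, 6, 89, -6, 47, -56], [7, 58, 10, 55, -9, 68, -74], [-14, 50, 12, 64, -10, 67, -93]]
```

```bash
cat > pp.py <<'E'
from plant import ctrl
import numpy as np,cv2
a=np.radians(5.2);y=np.array([np.cos(a),np.sin(a),0]);z=np.array([0,0,-1.]);R=np.c_[np.cross(y,z),y,z]
A=np.array([.6567,.0763]);st=np.array([.0072,-.0794])
rest={k:A+i*st for i,k in enumerate("abcd")}
def pick(xy,h):
    ctrl.command_gripper(1.0,40)
    ctrl.move_pose([*xy,.17],R)
    ctrl.move_l([*xy,h+.03],max_speed=.2); ctrl.move_l([*xy,h],max_speed=.06)
    print('down',ctrl.current_tcp_pos(),ctrl.current_contact_force())
    ctrl.command_gripper(0.0,40); print('w*85',ctrl.current_width()*85,ctrl.current_clock())
def lift(): 
    p=ctrl.current_tcp_pos(); ctrl.move_l([p[0],p[1],.17],max_speed=.15); print('lift w',ctrl.current_width()*85,ctrl.current_contact_force())
def place(r,h):
    xy=rest[r]
    ctrl.move_pose([*xy,.17],R)
    ctrl.move_l([*xy,h+.03],max_speed=.15); ctrl.move_l([*xy,h+.0127],max_speed=.04)
    print('placed',ctrl.current_tcp_pos(),ctrl.current_contact_force())
def release():
    ctrl.command_gripper(1.0); p=ctrl.current_tcp_pos(); ctrl.move_l([p[0],p[1],.17],max_speed=.2); print('t',ctrl.current_clock())
def snap(tag):
    for n in ("top","side"):
        s=ctrl.snapshot(n); np.savez(f"{n}_{tag}.npz",**s); cv2.imwrite(f"pics/{n}_{tag}.png",s["frame"][:,:,::-1])
E
python3 - <<'E'
from pp import *
pick((.4428,-.1143),.004); snap("r1"); lift(); snap("r2")
E
```

```text
down [ 0.44280528 -0.11428285  0.0041078 ] [ 0.09311814  0.12598974 -0.49599311]
w*85 21.689178853740774 4.2833
lift w -0.21462568412925612 [ 0.15467403 -0.03632502  0.50227989]
```

View pics/side_r1.png

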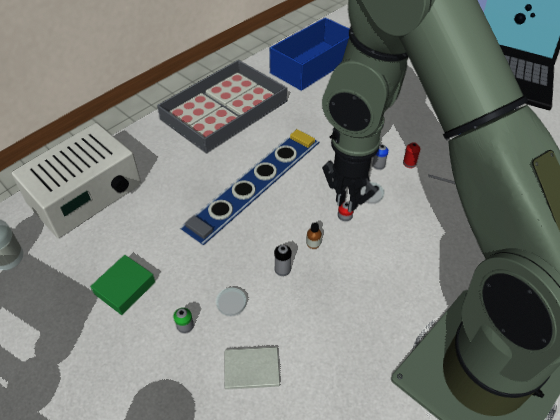

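View pics/side_r2.png

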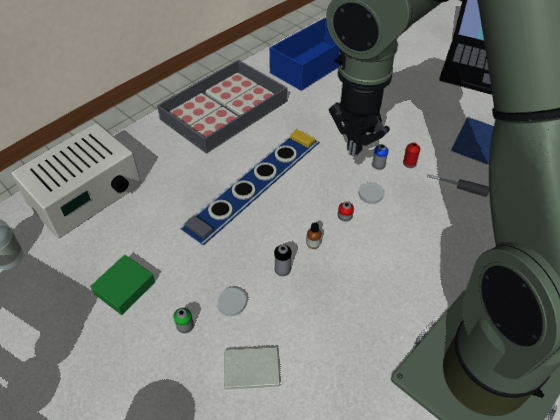

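View pics/top_r2.png

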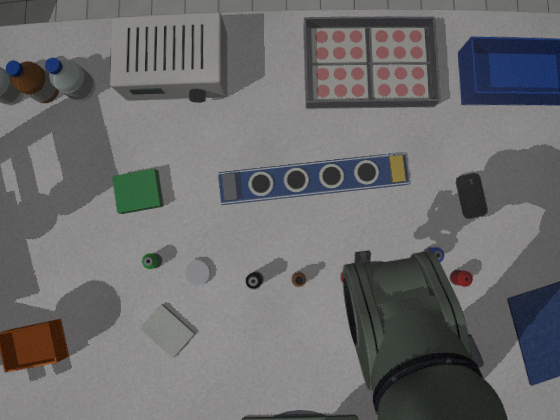

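```bash
python3 - <<'E'
from h import *
from plant import ctrl
p=ctrl.current_tcp_pos();print(p,ctrl.current_ee_rot().round(3) if hasattr(ctrl.current_ee_rot(),'round') else ctrl.current_ee_rot())
S=dict(np.load("side_r2.npz"));S1=dict(np.load("side_r1.npz"))
print(proj(S,[p]),proj(S,[[*p[:2],.19],[.4428,-.1143,0],[.4428,-.1143,.04]]))
a=S["frame"][100:230,290:420,::-1].copy();b=S1["frame"][100:230,290:420,::-1].copy()
for im,q in ((a,[p]),(b,[[.4428,-.1143,.004],[.4428,-.1143,.023]])):
    for u,v in proj(S,q): cv2.circle(im,(int(round(u-290)),int(round(v-100))),1,(0,255,255),-1)
cv2.imwrite("pics/z.png",cv2.resize(np.hstack([a,b]),None,fx=3,fy=3,interpolation=cv2.INTER_CUBIC))
E
```

```text
[ 0.44270158 -0.11426886  0.16941724] [[-0.091  0.996 -0.001]
 [ 0.996  0.091  0.   ]
 [ 0.    -0.001 -1.   ]]
[[351.79130287 163.10955432]] [[352.82192085 155.85135458]
 [344.13986202 215.95730371]
 [345.8112232  204.48669555]]
```

View pics/z.png

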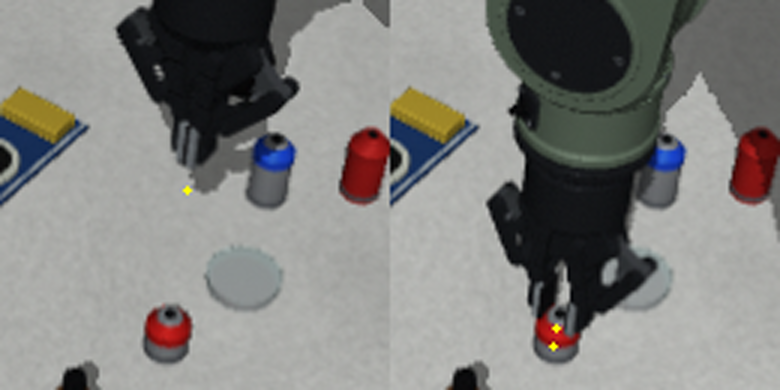

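```bash
python3 - <<'E'
from h import *
for f,z in (("side_r2",.1694),("side_r1",.0041)):
    S=dict(np.load(f+".npz"));C=cloud(S).reshape(-1,3)
    m=(abs(C[:,0]-.4427)<.06)&(abs(C[:,1]+.1143)<.04)&(C[:,2]>z-.03)&(C[:,2]>.008)&(C[:,2]<z+.12);Q=C[m]
    print(f,len(Q));Q=Q[np.argsort(Q[:,2])];print(Q[::max(1,len(Q)//25)].round(3))
E
```

```text
side_r2 977
[[ 0.445 -0.104  0.201]
 [ 0.434 -0.103  0.211]
 [ 0.446 -0.102  0.217]
 [ 0.431 -0.107  0.224]
 [ 0.431 -0.109  0.231]
 [ 0.447 -0.103  0.24 ]
 [ 0.449 -0.102  0.245]
 [ 0.408 -0.104  0.249]
 [ 0.472 -0.098  0.251]
 [ 0.421 -0.117  0.253]
 [ 0.452 -0.104  0.255]
 [ 0.426 -0.105  0.257]
 [ 0.405 -0.108  0.261]
 [ 0.415 -0.126  0.263]
 [ 0.485 -0.099  0.266]
 [ 0.394 -0.107  0.269]
 [ 0.445 -0.101  0.271]
 [ 0.4   -0.105  0.273]
 [ 0.48  -0.113  0.276]
 [ 0.48  -0.104  0.278]
 [ 0.483 -0.107  0.28 ]
 [ 0.455 -0.097  0.282]
 [ 0.417 -0.106  0.284]
 [ 0.483 -0.101  0.286]
 [ 0.4   -0.111  0.287]
 [ 0.448 -0.1    0.289]]
side_r1 939
[[ 0.429 -0.114  0.008]
 [ 0.429 -0.109  0.016]
 [ 0.43  -0.102  0.025]
 [ 0.444 -0.1    0.032]
 [ 0.445 -0.104  0.038]
 [ 0.443 -0.119  0.041]
 [ 0.455 -0.121  0.047]
 [ 0.43  -0.105  0.053]
 [ 0.418 -0.12   0.06 ]
 [ 0.418 -0.112  0.066]
 [ 0.428 -0.109  0.074]
 [ 0.405 -0.107  0.081]
 [ 0.459 -0.103  0.084]
 [ 0.406 -0.107  0.087]
 [ 0.425 -0.106  0.089]
 [ 0.409 -0.114  0.091]
 [ 0.421 -0.127  0.094]
 [ 0.454 -0.11   0.099]
 [ 0.461 -0.098  0.103]
 [ 0.402 -0.115  0.106]
 [ 0.462 -0.094  0.108]
 [ 0.484 -0.11   0.111]
 [ 0.486 -0.099  0.115]
 [ 0.388 -0.109  0.118]
 [ 0.493 -0.096  0.121]
 [ 0.45  -0.097  0.124]]
```

```bash
python3 - <<'E'
from pp import *
xy=(.52,-.15)
ctrl.move_pose([*xy,.12],R); ctrl.move_l([*xy,.01],max_speed=.15)
ctrl.wait(.1);snap("g1"); b=ctrl.current_contact_force()[2]; z=.01
while z>-.045:
    z-=.002; ctrl.move_l([*xy,z],max_speed=.04)
    f=ctrl.current_contact_force()[2]-b
    print(round(z,3),ctrl.current_tcp_pos()[2].round(4),round(f,2))
    if abs(f)>3: break
ctrl.move_l([*xy,.03],max_speed=.15);print(ctrl.current_clock())
E
python3 - <<'E'
import cv2;a=cv2.imread('pics/side_g1.png')[60:260,220:440];cv2.imwrite('pics/g1.png',cv2.resize(a,None,fx=2.5,fy=2.5))
E
```

```text
0.008 0.008 -1.63
0.006 0.0058 -0.87
0.004 0.0039 -0.07
0.002 0.0019 -0.23
0.0 -0.0001 -0.04
-0.002 -0.0021 0.16
-0.004 -0.0041 0.02
-0.006 -0.0061 -0.05
-0.008 -0.0081 -0.58
-0.01 -0.0101 0.35
-0.012 -0.0121 -0.42
-0.014 -0.0141 -0.68
-0.016 -0.0161 0.69
-0.018 -0.0181 -0.39
-0.02 -0.0201 -0.07
-0.022 -0.0221 0.06
-0.024 -0.0241 -0.31
-0.026 -0.0261 -0.21
-0.028 -0.0281 -0.87
-0.03 -0.0292 22.3
12.85
```

View pics/g1.png

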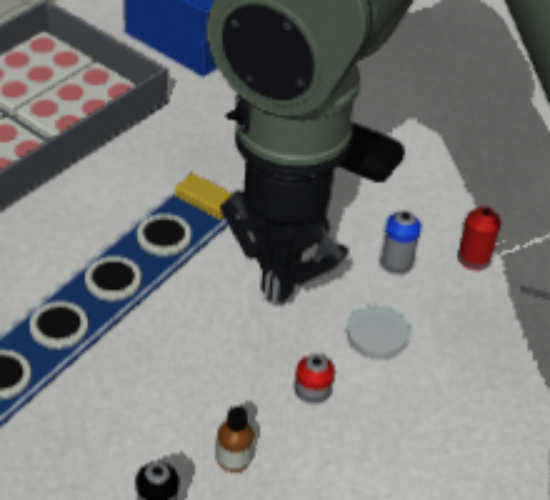

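The red objective is still upright at its start, at pixel (345,211) in the side view. The fingers closed on its nose and slipped off. Touching the table showed that the fingertips sit 29 mm above the reported TCP, so I'm correcting for that.

```bash
python3 - <<'E'
from pp import *
pick((.4428,-.1143),.004-.029); lift(); snap("r3")
E
python3 - <<'E'
import cv2;a=cv2.imread('pics/side_r3.png')[80:280,220:440];cv2.imwrite('pics/r3.png',cv2.resize(a,None,fx=2.5,fy=2.5))
E
```

```text
down [ 0.44270955 -0.11425246 -0.02505083] [ 0.15066188 -0.03314439 -0.154615  ]
w*85 32.21795642481364 16.4917
lift w 32.233716936079865 [ 0.81942497  0.47669179 -0.92211445]
```

View pics/r3.png

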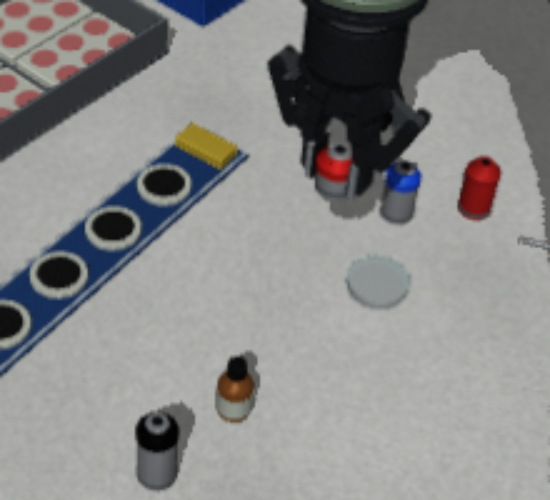

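```bash
python3 - <<'E'
from h import *
from scipy.optimize import least_squares
from plant import ctrl
p=ctrl.current_tcp_pos();print(p)
S=dict(np.load("side_r3.npz"));C=cloud(S);F=S["frame"].astype(int)
red=(F[...,0]>2*F[...,1])&(F[...,0]>80)
m=red&(np.hypot(C[...,0]-p[0],C[...,1]-p[1])<.05)&(C[...,2]>.12)
Q=C[m];print(len(Q),Q.mean(0),Q.min(0),Q.max(0))
S0=dict(np.load("side0.npz"));C=cloud(S0);F=S0["frame"].astype(int)
red=(F[...,0]>2*F[...,1])&(F[...,0]>80)
m=red&(np.hypot(C[...,0]-.4428,C[...,1]+.1143)<.05)
Q=C[m];print(len(Q),Q.mean(0),Q.min(0),Q.max(0))
v,u=np.nonzero(m); print(u.mean(),v.mean(),proj(S0,[[.4428,-.1143,.03]]))
E
```

```text
[ 0.44266375 -0.11424736  0.16949575]
120 [ 0.43866342 -0.10377058  0.22459286] [ 0.42577356 -0.11510004  0.21583913] [ 0.45692514 -0.09625166  0.23284235]
117 [ 0.43737802 -0.10728502  0.03039712] [ 0.42495401 -0.12763797  0.01653672] [ 0.45766648 -0.09646581  0.04051187]
345.29059829059827 210.26495726495727 [[345.38639706 207.40863245]]
```

```bash
python3 - <<'E'
from pp import *
place("d",.004-.029); release(); 
pick((.4885,.321),.010-.029); lift(); snap("p1")
E
```

```text
placed [ 0.67810822 -0.16187249 -0.01252325] [-2.59567988  0.42576365  3.33749487]
t 22.5833
down [ 0.48849057  0.32103062 -0.01903257] [ 0.14603942 -0.77060932  0.19641224]
w*85 32.97962002700678 26.8083
lift w 32.77510622192878 [ 0.24946851 -0.10255905 -2.22226171]
```

View pics/side_p1.png

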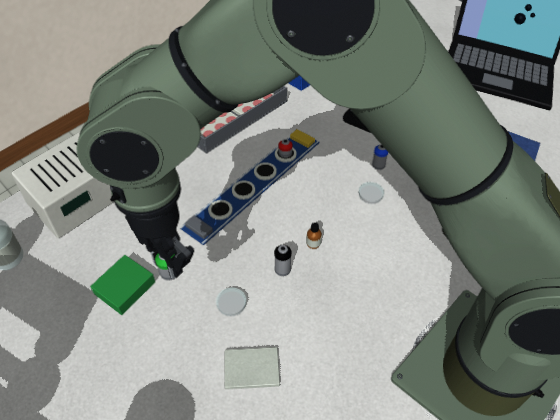

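Red stands on rest d, beside the yellow block at (286,148). Green is in the gripper. I'll carry on with green, blue and black.

```bash
python3 - <<'E'
from pp import *
place("c",.010-.029); release(); 
pick((.4884,-.3034),.018-.029); lift(); snap("p2")
E
```

```text
placed [ 0.6709113  -0.08246769 -0.00660548] [-1.03662046 -0.55310686  0.21654335]
t 33.3333
down [ 0.48844369 -0.30335189 -0.0110064 ] [-0.26592826  0.22407697  0.81573655]
w*85 32.532144303761996 36.75
lift w 32.71271829134564 [ 0.41533628  0.24326738 -2.51440007]
```

View pics/side_p2.png

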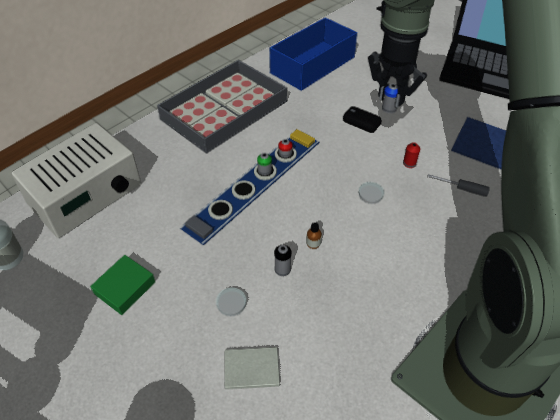

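Green is on rest c at (265,163), blue is held upright at (390,97), and the red decoy hasn't been touched.

```bash
python3 - <<'E'
from pp import *
place("b",.018-.029); release(); 
pick((.443,.0907),.024-.029); lift(); snap("p3")
place("a",.024-.029); release()
ctrl.move_pose([.45,-.25,.25],R); ctrl.wait(.3); snap("p4"); print(ctrl.current_clock())
E
```

```text
placed [ 0.66377254 -0.00310255  0.00136839] [ 0.07173781 -0.25885941 -1.77141489]
t 42.8167
down [ 0.4430027   0.0907071  -0.00487361] [-0.97930247 -0.52107655  0.0593694 ]
w*85 32.255949175103765 46.0333
lift w 32.66163527960919 [ 0.18120015  0.72814106 -3.05567925]
placed [0.65650069 0.07626642 0.0074124 ] [-1.18563288 -0.71100887 -0.31088161]
t 51.5833
53.45
```

```bash
python3 - <<'E'
from h import *
from scipy.optimize import least_squares
A=np.array([.6567,.0763]);st=np.array([.0072,-.0794])
for nm in ("top","side"):
  C=cloud(dict(np.load(nm+"_p4.npz"))).reshape(-1,3)
  for i,(n,h) in enumerate((("black",.076),("blue",.064),("green",.052),("red",.040))):
    c=A+i*st;Q=C[(np.hypot(*(C[:,:2]-c).T)<.03)&(C[:,2]>.02)]
    if len(Q)<5: print(nm,n,len(Q));continue
    b=Q[(Q[:,2]<h)]
    t=Q[Q[:,2]>Q[:,2].max()-.006,:2].mean(0)
    r=least_squares(lambda p:np.hypot(b[:,0]-p[0],b[:,1]-p[1])-.017,c,loss='soft_l1',f_scale=.001)
    print(nm,n,len(b),'fit-rest mm',((r.x-c)*1e3).round(1),'top-rest',((t-c)*1e3).round(1),'ztop',Q[:,2].max().round(3),'exp',h+.012)
  Q=C[(np.hypot(C[:,0]-.4420,C[:,1]+.0055)<.03)&(C[:,2]>.03)];print('oil',Q[:,:2].mean(0) if len(Q) else None)
  Q=cloud(dict(np.load(nm+"0.npz"))).reshape(-1,3);Q=Q[(np.hypot(Q[:,0]-.4420,Q[:,1]+.0055)<.03)&(Q[:,2]>.03)];print('oil0',Q[:,:2].mean(0))
E
```

```text
top black 53 fit-rest mm [-0.1  0.4] top-rest [-0.7  0.6] ztop 0.093 exp 0.088
top blue 45 fit-rest mm [ 0.  -0.4] top-rest [-0.9  0.2] ztop 0.081 exp 0.076
top green 27 fit-rest mm [0.2 0.4] top-rest [0.2 2.4] ztop 0.068 exp 0.064
top red 32 fit-rest mm [0.5 0.7] top-rest [-0.5  0.8] ztop 0.058 exp 0.052000000000000005
oil [ 0.4427764  -0.00489855]
oil0 [ 0.44276966 -0.00488359]
side black 257 fit-rest mm [ 0.2 -0.4] top-rest [-2.3  1.5] ztop 0.091 exp 0.088
side blue 186 fit-rest mm [ 0.2 -1.1] top-rest [-2.6  0.2] ztop 0.081 exp 0.076
side green 134 fit-rest mm [ 0.1 -1.1] top-rest [-2.9  2.5] ztop 0.066 exp 0.064
side red 76 fit-rest mm [-1.1 -0.6] top-rest [-3.7  1.6] ztop 0.055 exp 0.052000000000000005
oil [ 4.37744999e-01 -2.24095248e-04]
oil0 [ 4.37870994e-01 -1.45262406e-04]
```

View pics/side_p4.png

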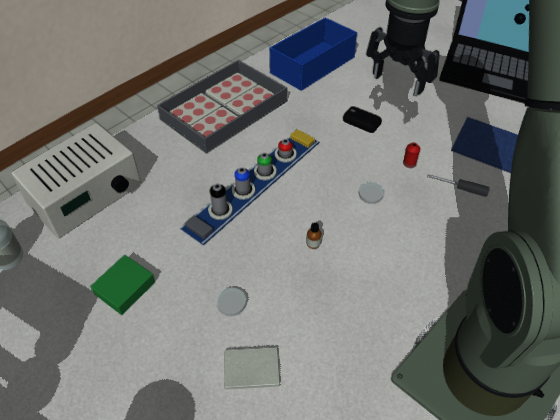

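View pics/top_p4.png

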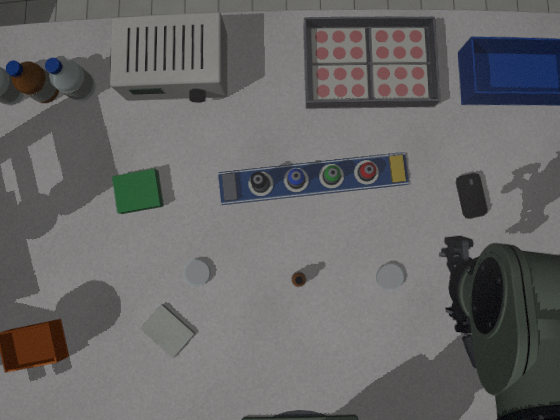

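All four stand on their rests: black at (219,200), blue (242,182), green (265,163) and red (286,148) in the side view, with red next to the yellow block. The bottle hasn't moved and the arm is clear, so I'm handing in.

```bash
python3 -c "
from plant import ctrl
ctrl.job_done();print(ctrl.current_clock())"
```

```text
the job is handed in; nothing more can be done
the job is handed in; nothing more can be done
```

All four objectives are standing on the blue rail in order of length, and I handed the job in at about 53.5 s of the 112 s allowed; no verdict was reported. From the yellow end the order is red (rest d), green (c), blue (b), black (a).

**Last checks:** in both cameras, circle fits to the barrels put each axis within about 1.2 mm of its rest centre. All four look upright in the pictures, the gripper is open and clear, and the bottle's measured position changed by less than 0.2 mm. I left the red decoy alone.

**What went wrong or disagreed:**
- **First grasp of red:** it closed on the nose and slipped off; the objective stayed upright in its place. Touching the table showed the real fingertips sit about 29 mm above the reported TCP. I corrected for this and every later grasp held.
- **Heights:** depth readings of the tops came out 2–6 mm above the expected heights. Single-pixel maxima on the objectives still on the table read 3–5 mm high in the same way, so I took it as sensor noise rather than a bad seating.
- **Side-camera tops:** the average of each objective's top points sits up to 4 mm off its rest centre. I put that down to the camera seeing only the near side.

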